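# Pull the snug cap off a desk control pad

## Robot

A 6-joint arm with a two-finger parallel gripper is mounted at the origin on the work surface. World frame = base frame: x ahead of the robot, y to its left, z up, the work surface at z = 0. Lengths are in mm, angles in rad, forces in N, time in s.
With the tool pointing down it reaches from about 350 to 975 mm from the base axis. Payload 7.1 kg.
Tool frame: the origin (TCP) lies on the front face of the gripper's body, between the roots of the fingers; the fingertips stand 80 mm ahead of it and the grasp point (between the pads) lies 61 mm ahead of it (env.tips_ahead is the distance from the TCP to the fingertips, in mm); z points along the fingers, y is the line along which they close (so a half turn about z gives the same grasp; the last joint's range is limited). The gripper opens to 88 mm and grips with 3 to 60 N. Pads are 20 mm wide; open, the fingers measure 115 mm over their backs; the gripper's body (75 mm by 178 mm) begins 61 mm behind the grasp point.
Start: joints at [1.148, 0.423, 1.63, -0, 1.089, -0.019], TCP at [245.54, 574.731, 302.675] pointing down, gripper open.
Joint ranges: [-3, 3], [-0.9, 2.11], [0.09, 2.58], [-1.31, 4.45], [0.11, 2.69], [-2.54, 2.54]. Speed limits (rad/s): [2.39, 2.39, 3.01, 3.14, 3.14, 3.14].

## Interface

Orientations are given as a unit quaternion [x, y, z, w].
In Python, from station import env, set_gripper, viewer, workorder gives the robot as it stands. Calls block until the motion is done:
- env.reach(position, orientation): joint-space move of the TCP to a pose.
- env.move_l(position, rot=None, rate=150, f_stop=None): straight line of the TCP; rot=None keeps the orientation; rate is the mean speed in mm/s. With f_stop (N) it stops when the force on the tool has changed by that much, and returns True; else False.
- env.move_joints(angles): joint-space move.
- set_gripper(opening): finger opening in mm; the grip force is fixed at half the most; returns when the fingers have stopped.
- env.hold(seconds).
- env.ik(position, orientation): joint angles nearest the present ones, or None.
- env.read_state(): the state.
- viewer.camera(name): name is "scene" or "top" or "wrist"; returns the picture (480x640x3 uint8, blue, green, red); there is no depth.
- viewer.camera_params(name): a dict with "fx", "fy", "cx", "cy" (pixels), "pose" (4x4, takes a point from camera to world coordinates); the wrist camera has in their place "tool_from_camera" (4x4, takes a point from camera to tool coordinates, whose origin is the TCP and whose axes are the flange's). Camera axes: x right, y up, looking along -z (the intrinsics and any distortion apply to the point x, -y, -z); pixel columns grow to the right and rows downward; lengths in mm; the calibration is good to about 2 mm. A picture is of the moment at which its call begins: read the wrist's pose just before it. camera_params takes no time and is no camera call.
A pose or a line that the arm cannot do raises env.IKError and nothing moves.
- workorder.sign_off(): hands the job in; it is judged then, once.
The state is a dict: "time_s": time; "qpos": joint angles; "dq": joint speeds; "tau": joint torques, N m; "tool_pos": TCP position; "orientation": TCP orientation; "force": force on the tool from outside, world axes, zero at the start; "wrist_torque": the same for the moment, N m; "width": finger opening in mm; "grip_force": force on a finger pad.
Only numpy, scipy, OpenCV 4.12 (cv2) and the standard library are available. Lean on these libraries where they do the work, as an engineer would, in place of code of your own. Each camera call takes 0.05 s, during which the arm holds its last target. There are 200 camera calls.

## Task

Pick up the fork puller, slide its fork gently under the square cap in the middle of the control pad until the fork's stop presses on the cap's neck, without levering the cap over sideways, and pull straight up until the cap pops off. Touching the cap only with the puller and not pressing hard on the cap or the pad, stand the cap upright on the cork mat, then stand the puller upright on the desk clear of the pad and the mat. Leave the shaker, adapter and mug where they are.

Things in the scene. Friction and masses are not known exactly. Their poses are not given: they have to be found in the camera images.
- puller: Loose steel fork puller, 0.14 kg, standing upright: C-shaped frame (back web, top arm, fork) with a black grip bar on top, 82 mm high. Origin on its underside on the grip's axis, z up, fork open to +x. Back web 26 mm wide, x -34 to -29 mm, z 0 to 40 mm; top arm x -34 to 11 mm, z 35 to 40 mm; 31 mm of room between fork and arm.
- puller_slot (a point): Fork's slot, 2 mm above the puller's origin: two level rods 4 mm thick (z 0 to 4 mm of the puller), centre lines at y = +-9.5 mm, leave a slot 15 mm wide; from x = 11 mm they flare to y = +-11.5 mm, tips at x = 21 mm. A stiff cross rod between them, the stop, closes the slot: its front lies anywhere from x = -15.5 to -3.5 mm (set anew each time, not measured: feel for it).
- puller_grip (a point): On the puller's axis, 64 mm above its underside, inside the grip bar (24 mm along x, 14 mm along y, z 40 to 82 mm of the puller): take it here across the 14 mm.
- cap: Loose square black cap, 0.03 kg, snapped into the pad's middle. Origin at the centre of its foot's underside, z up, sides parallel to x and y. Foot 16 mm square, z 0 to 5 mm; white neck 12 mm square, z 5 to 18 mm; black hood 34 mm square, z 18 to 28 mm, with a 28 mm square step to z 32 mm. Only the fork's slot round the neck, under the hood, takes hold of it.
- cap_under (a point): On the cap's axis at the underside of the hood, 18 mm above the cap's origin. With the cap seated it is 7 mm above the pad's deck: that is the free gap for the 4 mm fork.
- pad: Fixed grey control pad, 110 mm along x, 160 mm along y, deck 24 mm high; origin at the centre of its underside, sides parallel to the cap's. On the deck: two fixed keys 28 mm square, 10 mm high, at y = +-52 mm; two round buttons 18 mm across, 9 mm high, at x = 38, y = +-52 mm. The deck on the cap's -x side is free: bring the fork in from there, moving to the pad's +x.
- socket (a point): Centre of the 17 mm square socket at deck level, 24 mm above the pad's origin. The socket is 11 mm deep; the cap's foot stands on its floor, held by four spring latches. A straight pull of about 12 to 15 N lifts it past them within 3 mm, then it is free; the foot must still rise out of the 11 mm socket. A sideways touch of 4 to 6 N rocks it only a little (0.07 rad at most).
- mat: Fixed cork mat on the desk, 130 mm square and 4 mm thick, origin at the centre of its underside.
- shaker: Bystander: white shaker bottle, 86 mm across, 160 mm high; origin at the centre of its underside.
- adapter: Bystander: white plug adapter box, 30 x 55 x 16 mm; origin at the centre of its underside.
- mug: Bystander: white mug, 80 mm across, 90 mm high; origin at the centre of its underside.
Mind the look-alikes: they are no part of the job. Of the things like the cap, leave any that is yellow; of the rest the smaller one is meant.

How it is judged:
By the outcome, as a careful person would: the job done as asked, in the order asked, and still so for the second after the job is handed in, with the robot touching nothing.
It also fails if it takes over 70 s, if anything falls off the work surface, if the arm or the gripper's body presses on something with over 40 N, if the wrist force passes 120 N, or if a joint passes its speed limit or range.

## Working session

There is one attempt and no reset: what is moved stays moved. The work goes in short steps, each a Python script; the robot and the scene stay as the last script left them, time stands still between calls to the robot, and variables do not carry over. Pictures are saved under pics/ and viewed, at most 10 in all, crops included, and the job is handed in when it is done.

```bash
ls; mkdir -p pics; python3 - <<'E'
from station import env, viewer
import cv2, numpy as np
for n in("scene","top"):
    cv2.imwrite(f"pics/{n}0.png",viewer.camera(n)); p=viewer.camera_params(n); print(n,{k:np.round(v,3).tolist() if k!='x' else v for k,v in p.items()})
print(viewer.camera_params("wrist"))
s=env.read_state(); print(s)
E
```

```text
pics
scene {'fx': 623.578, 'fy': 623.578, 'cx': 329.132, 'cy': 241.726, 'pose': [[-0.561, -0.653, 0.509, 1285.12], [0.827, -0.433, 0.357, 488.058], [-0.013, 0.622, 0.783, 1091.385], [0.0, 0.0, 0.0, 1.0]]}
top {'fx': 601.674, 'fy': 601.674, 'cx': 317.501, 'cy': 247.059, 'pose': [[-0.012, 0.995, -0.097, 486.734], [-1.0, -0.01, 0.013, 11.618], [0.012, 0.097, 0.995, 1536.188], [0.0, 0.0, 0.0, 1.0]]}
{'fx': 362.87746068338555, 'fy': 362.87746068338555, 'cx': 323.22977375080745, 'cy': 234.4359284045312, 'tool_from_camera': array([[-7.38045476e-04,  9.54506010e-01,  2.98190765e-01,
         8.14273858e+01],
       [ 9.99999277e-01,  4.21471942e-04,  1.12594849e-03,
        -2.99840465e-01],
       [ 9.49045557e-04,  2.98191381e-01, -9.54505631e-01,
        -8.25754124e+01],
       [ 0.00000000e+00,  0.00000000e+00,  0.00000000e+00,
         1.00000000e+00]])}
{'time_s': 0.1, 'qpos': array([ 1.14800513e+00,  4.23721647e-01,  1.63057751e+00, -3.56285425e-05,
        1.08859675e+00, -1.89659430e-02]), 'dq': array([ 0.00098855, -0.00126239, -0.00025746,  0.00055317, -0.00099789,
        0.00051986]), 'tau': array([-1.25850795e-03, -5.45612741e+01, -2.74324411e+01,  6.44805143e-02,
        1.87854673e-02, -4.81135737e-05]), 'tool_pos': array([245.39595032, 574.40073171, 302.02024052]), 'orientation': array([ 2.00535322e-01,  9.79686256e-01, -6.39253114e-04, -1.27368735e-04]), 'force': array([-0.10702948,  0.06596035, -0.48947193]), 'wrist_torque': array([-0.00942474, -0.04144579, -0.03377807]), 'grip_force': 0.0, 'width': 87.61507121721156}
```

View pics/top0.png

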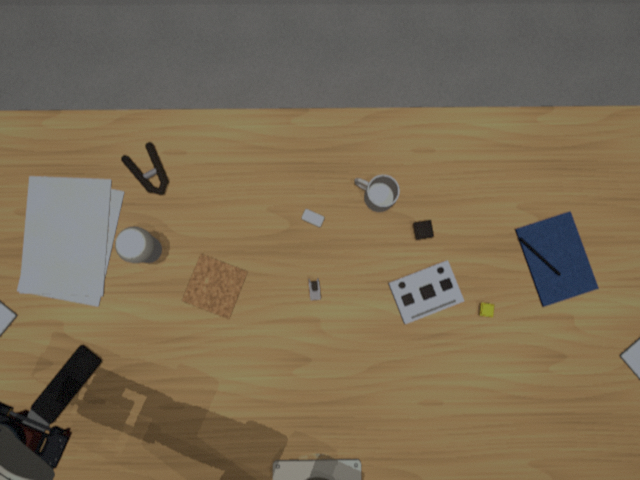

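View pics/scene0.png

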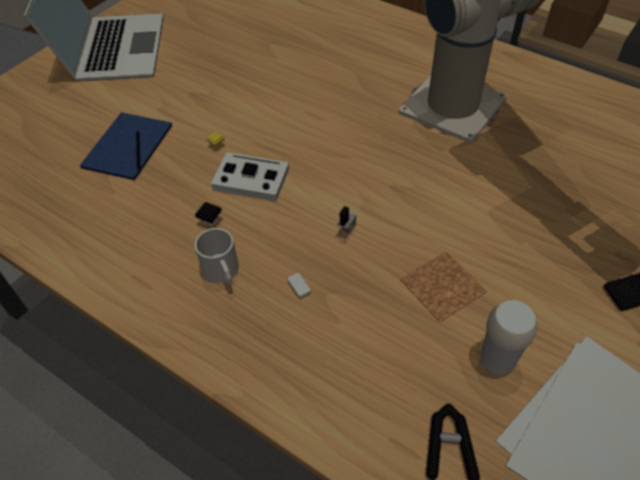

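Top view: the mat is at (215,285), the shaker at (135,245), the adapter at (313,218), the mug at (380,193) and the puller at (315,290). There are three cap-like things: the pad's cap at (427,292), a larger loose black one at (424,230) and a yellow one at (487,310). The pad's cap fits, because it is not yellow, is the smaller of the two black ones and sits in the pad's middle. Next I move the wrist camera over the puller and the pad.

```bash
cat > h.py <<'E'
from station import env, set_gripper, viewer, workorder
import cv2, numpy as np
from scipy.spatial.transform import Rotation as R
def down(a):
    c,s=np.cos(a),np.sin(a)
    return R.from_matrix([[c,s,0],[s,-c,0],[0,0,-1]]).as_quat()
def campose(n, st=None):
    p=viewer.camera_params(n)
    if n!="wrist": return p,np.array(p["pose"])
    T=np.eye(4); T[:3,:3]=R.from_quat(st["orientation"]).as_matrix(); T[:3,3]=st["tool_pos"]
    return p,T@p["tool_from_camera"]
def ray(n,uv,z,st=None):
    p,T=campose(n,st)
    uv=np.atleast_2d(np.array(uv,float))
    d=np.c_[(uv[:,0]-p["cx"])/p["fx"],-(uv[:,1]-p["cy"])/p["fy"],-np.ones(len(uv))]@T[:3,:3].T
    return T[:3,3]+d*((z-T[2,3])/d[:,2])[:,None]
def proj(n,P,st=None):
    p,T=campose(n,st)
    q=(np.atleast_2d(P)-T[:3,3])@T[:3,:3]
    return np.c_[p["cx"]-p["fx"]*q[:,0]/q[:,2], p["cy"]+p["fy"]*q[:,1]/q[:,2]]
def snap(name):
    st=env.read_state(); im=viewer.camera("wrist"); cv2.imwrite(f"pics/{name}.png",im)
    np.save(f"pics/{name}.npy",{k:st[k] for k in("tool_pos","orientation")},allow_pickle=True); return im,st
def load(name): return cv2.imread(f"pics/{name}.png"),np.load(f"pics/{name}.npy",allow_pickle=True).item()
def show():
    s=env.read_state(); print("t%.1f"%s["time_s"],s["tool_pos"].round(1),"F",s["force"].round(2),"M",s["wrist_torque"].round(3),"w%.1f g%.1f"%(s["width"],s["grip_force"]))
E
python3 - <<'E'
from h import *
for n,uv,z in [("puller",(315,290),40),("cap",(427.5,292),45),("mat",(215,285),4),("kL",(408,299),34),("kR",(446,284),34)]:
    print(n,ray("top",uv,z).round(0))
pu=ray("top",(315,290),40)[0]; ca=ray("top",(427.5,292),45)[0]; 
env.reach([ca[0],ca[1],260],down(0.375)); im1,s=snap("pad1"); show()
env.reach([pu[0],pu[1],260],down(0.2)); im2,s=snap("pul1"); show()
cv2.imwrite("pics/both1.png",np.hstack([im1[:,120:520],im2[:,120:520]]))
E
```

```text
puller [[525.  -1.  40.]]
cap [[ 517. -280.   45.]]
mat [[541. 252.   4.]]
kL [[ 500. -233.   34.]]
kR [[ 536. -329.   34.]]
t3.3 [ 517.  -279.3  260. ] F [-0.14  0.13 -0.28] M [-0.049  0.151 -0.027] w87.7 g0.0
t4.4 [525.2  -2.  260.1] F [ 0.2  -0.46 -0.61] M [-0.04   0.153 -0.042] w88.2 g0.0
```

View pics/both1.png

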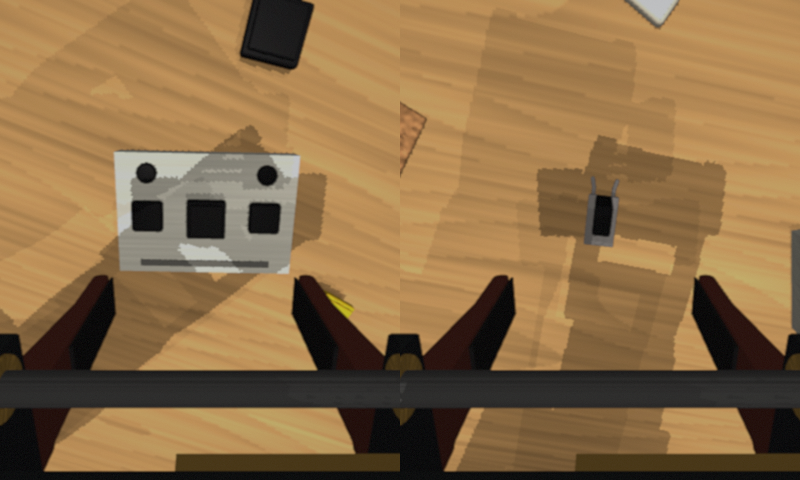

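The left panel (full-frame columns are +120) shows the pad: the cap at (206,219), keys at (147,216) and (264,218), buttons on the far side, and the free -x side towards the gripper. The larger black look-alike is at (278,32) and the yellow one at (340,303). The right panel shows the puller: grip at (603,215), prongs pointing up at (605,182). I'll measure these and confirm the cap in one crop.

```bash
python3 - <<'E'
from h import *
im,s=load("pad1")
g=cv2.cvtColor(im,cv2.COLOR_BGR2GRAY)
def blobs(im,box,th,amin):
    x0,y0,x1,y1=box; m=np.zeros(im.shape[:2],np.uint8)
    m[y0:y1,x0:x1]=(im[y0:y1,x0:x1].max(2)<th)*255
    cs,_=cv2.findContours(m,cv2.RETR_EXTERNAL,cv2.CHAIN_APPROX_NONE)
    return [c for c in cs if cv2.contourArea(c)>amin]
out=[]
ctr={}
for c in blobs(im,(240,155,415,260),55,100):
    r=cv2.minAreaRect(c); out.append(r); print("pad",np.round(r[0],1),np.round(r[1],1),round(r[2],1))
for c in blobs(im,(355,0,440,75),55,100):
    r=cv2.minAreaRect(c); print("lookalike px",r, "size@30mm",np.round(np.linalg.norm(np.diff(ray("wrist",cv2.boxPoints(r),30,s)[:3],axis=0),axis=1),1))
for r in out:
    w=ray("wrist",cv2.boxPoints(r),56 -24+ 13 if r[1][0]>34 else 34,s); print("  world",w.mean(0).round(1),np.linalg.norm(np.diff(w[:3],axis=0),axis=1).round(1))
    cv2.drawContours(im,[cv2.boxPoints(r).astype(int)],0,(0,0,255),1)
im2,s2=load("pul1")
for c in blobs(im2,(290,170,360,260),45,100):
    r=cv2.minAreaRect(c); w=ray("wrist",cv2.boxPoints(r),82,s2); print("grip",r,w.round(1).tolist())
    cv2.drawContours(im2,[cv2.boxPoints(r).astype(int)],0,(0,0,255),1)
a=cv2.resize(im[0:290,225:445],None,fx=2,fy=2); b=cv2.resize(im2[150:270,280:370],None,fx=3.9,fy=3.9,interpolation=0)
c=np.zeros((580,800,3),np.uint8); c[:,:440]=a[:580]; c[:468,440:440+351]=b[:468]; cv2.imwrite("pics/crop1.png",c)
E
```

```text
pad [384. 218.] [30. 30.] 90.0
pad [267.  215.5] [29. 30.] 90.0
pad [325.5 218.5] [37. 37.] 90.0
pad [386.8 175.3] [18.4 19.1] 45.0
pad [266. 173.] [18.4 18.4] 45.0
lookalike px ((396.0000305175781, 29.499996185302734), (59.421226501464844, 69.36518096923828), 14.03624439239502) size@30mm [46.9 44.8]
  world [ 538.  -329.3   34. ] [26.  27.3]
  world [ 502.5 -232.9   34. ] [26.  26.2]
  world [ 521.3 -280.5   45. ] [30.9 32.4]
  world [ 573.1 -316.    34. ] [15.7 15.9]
  world [ 537.4 -220.1   34. ] [15.8 15.1]
grip ((322.3384704589844, 215.29234313964844), (17.612932205200195, 39.194976806640625), 7.125016689300537) [[525.4, 6.7, 82.0], [555.2, 8.8, 82.0], [556.1, -4.0, 82.0], [526.3, -6.5, 82.0]]
```

View pics/crop1.png

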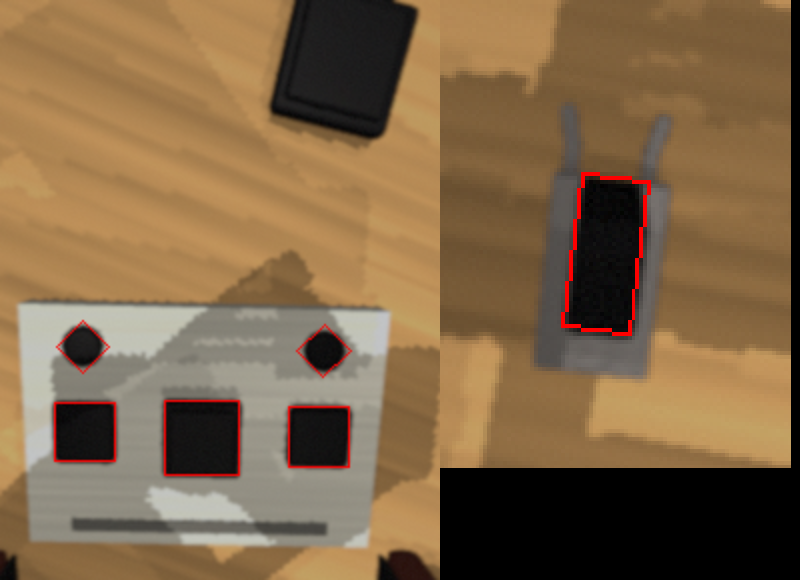

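The crop confirms it. The cap in the pad's middle (pixels 325,218) measures about 34 mm, against about 46 mm for the loose black look-alike (396,30), so the pad's cap is the one. The red box fits the puller grip, and the prongs point along +x. Now I grasp the puller.

```bash
python3 - <<'E'
from h import *
q=down(0.075)
env.reach([537.8,1.0,200],q)
env.move_l([537.8,1.0,126],rate=100); show()
set_gripper(5); show()
s=env.read_state(); zg=s["tool_pos"][2]; np.save("zg.npy",zg)
env.move_l([537.8,1.0,190],rate=100); show()
yaw=0.355; ex=np.array([np.cos(yaw),np.sin(yaw)]); C=np.array([519.7,-281.2])
p=C-62*ex
env.reach([*p,zg+75],down(yaw)); show()
env.move_l([*p,zg+45],rate=60); env.hold(0.2); snap("app1"); show()
E
```

```text
t5.7 [538.2   1.  126.5] F [ 1.09 -1.16  0.59] M [-0.015  0.179  0.02 ] w88.4 g0.0
t6.8 [537.8   1.  125.9] F [-0.15  0.27 -1.09] M [0.028 0.195 0.022] w13.8 g30.0
t7.6 [537.4   1.  189.7] F [-0.84 -1.19 -1.01] M [-0.057  0.124  0.004] w13.8 g30.0
t8.8 [ 461.7 -302.   200.6] F [ 0.52  0.54 -1.64] M [-0.031  0.119 -0.027] w13.9 g30.0
t9.7 [ 461.7 -302.9  171.3] F [ 0.32  0.52 -2.51] M [ 0.001  0.164 -0.008] w13.9 g30.0
```

View pics/app1.png

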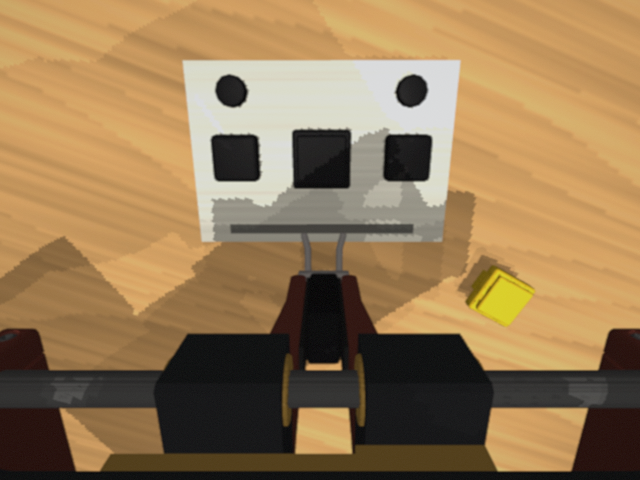

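The fork tips are at (305,236) and (342,236), and the cap at (321,158) is nearly in line with them. I'll measure the offset in this one picture.

```bash
python3 - <<'E'
from h import *
im,s=load("app1"); zg=np.load("zg.npy"); yaw=.355
ex=np.array([np.cos(yaw),np.sin(yaw)]); ey=np.array([-ex[1],ex[0]]); o=s["tool_pos"][:2]
m=np.zeros((480,640),np.uint8); m[65:200,195:455]=(im[65:200,195:455].max(2)<62)*255
cs,_=cv2.findContours(m,cv2.RETR_EXTERNAL,cv2.CHAIN_APPROX_NONE)
def loc(uv,z): w=ray("wrist",uv,z,s)[:,:2]-o; return np.c_[w@ex,w@ey]
P=[]
for c in cs:
    if cv2.contourArea(c)<300: continue
    x,y,w,h=cv2.boundingRect(c); cap=w>52
    r=cv2.minAreaRect(c)
    # far (upper) edge of top face at hood/step, mid-columns
    b=loc([[x,y+h/2],[x+w,y+h/2],[x+w/2,y],[x+w/2,y+h]],41 if cap else 34)
    print((x,y,w,h),"ang",round(r[2],1),"left/right y",b[:2,1].round(1),"near/far x",b[2:,0].round(1)); 
# fork tips: steel edges on a row
z=s["tool_pos"][2]-zg+2
row=im[240:246].astype(int).mean(0).max(1); print(row[296:352].round().astype(int).tolist())
print("px of tips expected",proj("wrist",[[*(o+21*ex+y*ey),z] for y in(11.5,-11.5)],s).round(1).tolist(), proj("wrist",[[*(o+12*ex+y*ey),z] for y in(9.5,-9.5)],s).round(1).tolist())
print("R",R.from_quat(s["orientation"]).as_matrix().round(3).tolist())
E
```

```text
(384, 135, 47, 46) ang 90.0 left/right y [-37.2 -65.2] near/far x [74.7 47.8]
(212, 135, 48, 46) ang 90.0 left/right y [65.2 36.6] near/far x [74.8 47.9]
(293, 130, 57, 58) ang 90.0 left/right y [ 16.4 -16.5] near/far x [77.8 44.8]
(396, 75, 31, 32) ang 45.0 left/right y [-42.2 -59.7] near/far x [107.1  90.2]
(216, 75, 31, 32) ang 14.0 left/right y [59.5 42. ] near/far x [107.1  90.3]
[147, 148, 148, 147, 143, 135, 119, 101, 94, 96, 96, 93, 91, 103, 122, 133, 136, 135, 136, 135, 136, 135, 136, 136, 137, 137, 137, 137, 137, 138, 138, 138, 138, 138, 139, 139, 139, 139, 140, 141, 135, 116, 96, 92, 95, 95, 94, 103, 125, 146, 154, 155, 154, 154, 153, 154]
px of tips expected [[302.3, 229.7], [341.0, 229.6]] [[305.9, 244.0], [337.5, 244.0]]
R [[0.938, 0.347, 0.001], [0.347, -0.938, -0.0], [0.0, 0.001, -1.0]]
```

```bash
cat >> h.py <<'E'
yaw=.355; ex=np.array([np.cos(yaw),np.sin(yaw)]); ey=np.array([-ex[1],ex[0]])
def rel():
    s=env.read_state(); d=s["tool_pos"][:2]-C; f=s["force"]
    print("x%.2f y%.2f z%.2f t%.1f F(x%.2f y%.2f z%.2f) M%s w%.1f"%(d@ex,d@ey,s["tool_pos"][2]-ZG,s["time_s"],f[:2]@ex,f[:2]@ey,f[2],s["wrist_torque"].round(2),s["width"]))
    return d@ex
def go(x,y,z,rate=50,f=None):
    r=env.move_l([*(C+x*ex+y*ey),ZG+z],rate=rate,f_stop=f); return r
ZG=float(np.load("zg.npy")); C=np.load("C.npy") if __import__("os").path.exists("C.npy") else None
E
python3 - <<'E'
from h import *
import h
st=np.load("pics/app1.npy",allow_pickle=True).item()
h.C=st["tool_pos"][:2]+61.3*ex+0.9*ey; np.save("C.npy",h.C)
go(-61.3,0,45,40); go(-61.3,0,25.5,50,8); env.hold(.3); x=rel()
print(go(-24,0,25.5,40,3)); x=rel()
E
```

```text
x-61.26 y-0.04 z25.66 t10.8 F(x-0.51 y-0.27 z-1.63) M[-0.    0.14  0.03] w13.8
False
x-24.22 y0.08 z25.43 t11.9 F(x-0.10 y0.02 z-1.66) M[-0.08  0.13 -0.05] w14.2
```

```bash
python3 - <<'E'
from h import *
env.hold(.3); rel()
for i in range(4):
    r=go(12,0,25.5,12,2.2); x=rel()
    if not r or x>-3.5: break
env.hold(.3); rel(); snap("ins1")
E
```

```text
x-24.13 y-0.05 z25.52 t12.2 F(x0.73 y0.49 z-0.75) M[-0.03  0.1  -0.07] w13.8
x4.03 y0.32 z24.99 t14.2 F(x0.54 y-0.49 z-1.08) M[-0.06  0.14  0.  ] w14.1
x3.75 y0.58 z24.53 t14.6 F(x-0.28 y-1.27 z-0.82) M[0.02 0.13 0.01] w14.0
```

View pics/ins1.png

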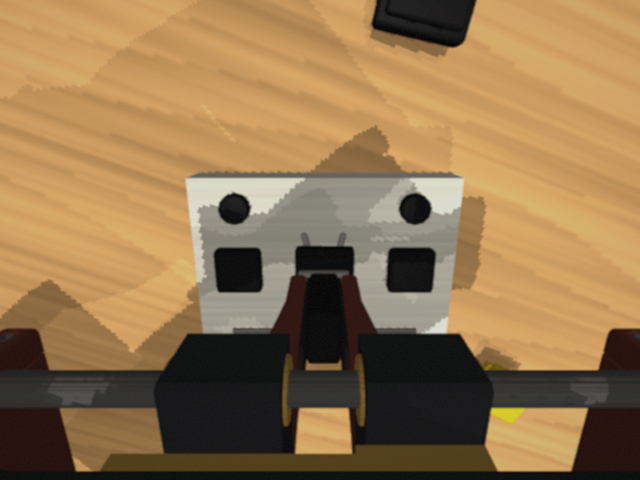

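The fork is under the hood, with its tips showing beyond the cap at (305,238) and (342,238). I'll push again gently to confirm contact, averaging the noisy readings.

```bash
cat >> h.py <<'E'
def avg(n=8,dt=.03):
    A=[]
    for _ in range(n):
        env.hold(dt); s=env.read_state(); d=s["tool_pos"][:2]-C; f=s["force"]
        A.append([d@ex,d@ey,s["tool_pos"][2]-ZG,f[:2]@ex,f[:2]@ey,f[2],*s["wrist_torque"]])
    A=np.array(A); print("t%.1f"%s["time_s"],"mean",A.mean(0).round(2),"sd",A.std(0)[:6].round(2)); return A.mean(0)
E
python3 - <<'E'
from h import *
m=avg()
r=go(m[0]+2.5,0,25.5,8,2.5); print(r); m=avg()
E
```

```text
t14.9 mean [ 3.730e+00  6.000e-01  2.456e+01 -2.300e-01  1.700e-01 -1.040e+00
 -3.000e-02  1.200e-01  1.000e-02] sd [0.01 0.01 0.02 0.47 0.42 0.54]
True
t15.4 mean [ 4.33e+00  8.40e-01  2.43e+01 -6.90e-01 -5.90e-01  1.27e+00 -1.40e-01
  1.70e-01 -1.00e-02] sd [0.02 0.01 0.04 0.24 0.65 0.57]
```

```bash
python3 - <<'E'
from h import *
go(3.0,0.2,25.6,8); m=avg(16)
E
```

```text
t16.4 mean [ 2.980e+00  2.500e-01  2.553e+01  1.000e-02 -1.600e-01 -1.640e+00
 -3.000e-02  1.000e-01 -0.000e+00] sd [0.04 0.05 0.07 0.35 0.46 0.45]
```

```bash
python3 - <<'E'
from h import *
x=3.0
while x<9.5:
    x+=1.0; go(x,0.2,25.6,15); m=avg(6,.03)
    if m[3]<-1.5 or abs(m[4])>2 or m[5]>1.5 or m[5]<-4: break
E
```

```text
t16.8 mean [ 4.010e+00  2.100e-01  2.559e+01  1.900e-01  2.000e-01 -1.280e+00
 -2.000e-02  1.300e-01 -1.000e-02] sd [0.02 0.03 0.01 0.22 0.39 0.62]
t17.3 mean [ 4.870e+00  2.200e-01  2.562e+01 -1.370e+00 -2.100e-01 -7.000e-02
 -1.600e-01  5.100e-01 -1.000e-02] sd [0.02 0.01 0.01 0.57 0.63 0.44]
t17.7 mean [ 5.570e+00  2.600e-01  2.566e+01 -5.320e+00 -2.700e-01  2.400e+00
 -4.700e-01  1.240e+00  2.000e-02] sd [0.01 0.01 0.01 0.46 0.56 0.37]
```

The stop presses on the neck at x≈4.8 mm. I'll ease the push back to a light touch and pull straight up.

```bash
python3 - <<'E'
from h import *
go(4.95,0.2,25.7,10); avg(5)
go(4.95,0.2,27.5,10); avg(4)
go(4.95,0.2,29.5,10); avg(4)
go(4.95,0.2,31.5,10); avg(4)
go(4.95,0.2,45,20); avg(4)
go(4.95,0.2,75,40); avg(6); snap("up1")
E
```

```text
t18.1 mean [ 5.050e+00  2.200e-01  2.562e+01 -1.980e+00  7.000e-02 -1.140e+00
 -1.700e-01  5.300e-01  1.000e-02] sd [0.01 0.   0.01 0.41 0.32 0.5 ]
t18.6 mean [ 4.83  0.33 27.32 -1.63 -0.41 -3.29 -0.26  0.54 -0.  ] sd [0.02 0.01 0.02 0.29 0.51 0.24]
t19.1 mean [ 4.670e+00  5.500e-01  2.902e+01 -1.870e+00 -6.100e-01 -1.198e+01
 -2.400e-01  4.500e-01  1.000e-02] sd [0.02 0.01 0.02 0.46 0.78 0.52]
t19.6 mean [ 5.000e+00  1.400e-01  3.212e+01 -3.860e+00  1.410e+00 -2.190e+00
 -0.000e+00  1.030e+00 -1.000e-02] sd [0.03 0.02 0.02 0.24 0.35 0.72]
t20.5 mean [ 4.920e+00  2.600e-01  4.488e+01  7.000e-02 -2.000e-02 -2.010e+00
 -5.000e-02  1.100e-01 -0.000e+00] sd [0.01 0.02 0.05 0.39 0.45 0.66]
t21.6 mean [ 4.83e+00  3.30e-01  7.47e+01  1.70e-01  2.60e-01 -2.12e+00 -2.00e-02
  1.00e-01  0.00e+00] sd [0.01 0.02 0.03 0.23 0.71 0.37]
```

View pics/up1.png

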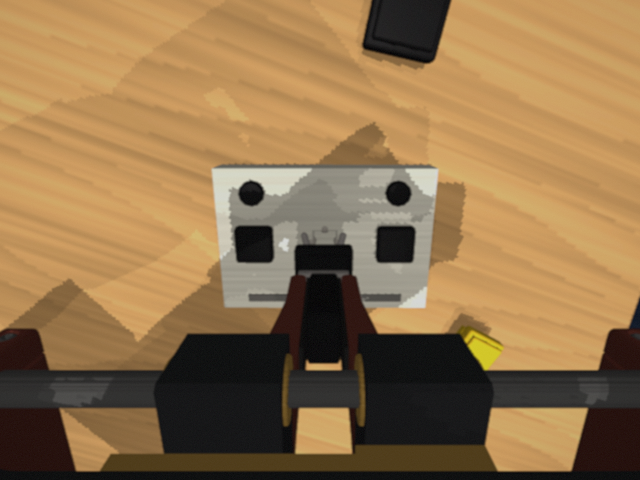

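The cap hangs in the fork at (323,258), the same image spot as before, while the pad has receded below with its socket visible at (323,235). I carry it to the mat.

```bash
python3 - <<'E'
from h import *
im=cv2.imread("pics/top0.png"); hsv=cv2.cvtColor(im,cv2.COLOR_BGR2HSV)[245:325,175:255]
c0=np.median(cv2.cvtColor(im,cv2.COLOR_BGR2LAB)[275:295,205:225].reshape(-1,3),0)
m=(np.linalg.norm(cv2.GaussianBlur(cv2.cvtColor(im,cv2.COLOR_BGR2LAB),(5,5),0).astype(float)-c0,axis=2)<22).astype(np.uint8)*255
z=np.zeros_like(m); z[245:325,175:255]=m[245:325,175:255]; z=cv2.morphologyEx(z,cv2.MORPH_CLOSE,np.ones((5,5)))
c=max(cv2.findContours(z,0,1)[0],key=cv2.contourArea); r=cv2.minAreaRect(c); print(r)
M=ray("top",r[0],4)[0,:2]; print(M, np.linalg.norm(np.diff(ray("top",cv2.boxPoints(r),4)[:3],axis=0),axis=1)); np.save("M.npy",M)
T=M+4.9*ex
env.move_l([*T,ZG+75],rate=130); avg(4)
s,st=snap("mat1")
print(proj("wrist",[[*M,4]],st))
E
```

```text
((214.5, 284.5), (79.0, 79.0), 90.0)
[542.54206885 253.40563382] [201.36092274 200.41261152]
t26.1 mean [ 2.1272e+02  4.9254e+02  7.5020e+01  4.4000e-01 -8.0000e-02 -2.2600e+00
 -1.0000e-02  1.0000e-01 -1.0000e-02] sd [0.01 0.03 0.01 0.5  0.51 0.61]
[[322.89040475 233.52150971]]
```

View pics/mat1.png

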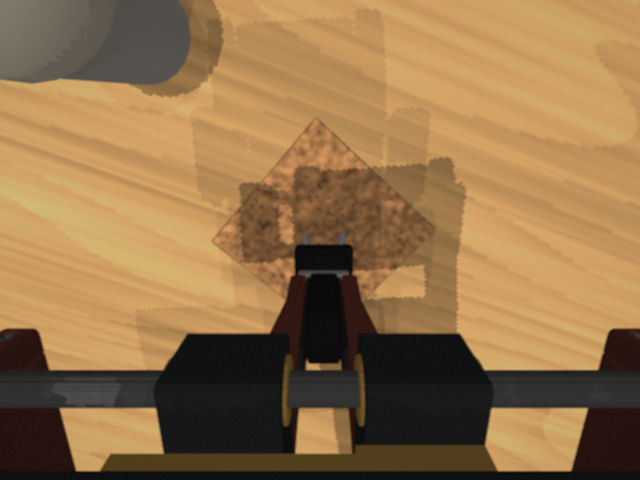

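My mat mask just filled its search box. The mat corners here, (212,240), (318,118) and (435,230), put its centre at (323,235), which agrees with my target's projection (323,233). I lower the cap and withdraw the fork.

```bash
python3 - <<'E'
from h import *
import h
h.C=np.load("M.npy")
go(4.9,0,24,60); avg(4)
go(4.9,0,18.5,15); avg(4)
go(4.9,0,13.8,12); m=avg(6)
go(-8,0,13.8,15); avg(3)
go(-50,0,13.8,40); avg(3)
go(-50,0,70,80); avg(3); snap("mat2")
E
```

```text
t27.2 mean [ 5.210e+00  2.000e-02  2.446e+01  2.400e-01  7.000e-02 -1.840e+00
 -4.000e-02  1.100e-01  1.000e-02] sd [0.02 0.01 0.02 0.5  0.17 0.54]
t27.9 mean [ 4.910e+00  1.000e-02  1.847e+01 -5.000e-02  4.200e-01 -1.600e+00
 -1.000e-02  1.100e-01 -0.000e+00] sd [0.01 0.01 0.03 0.24 0.22 0.34]
t28.6 mean [ 4.940e+00  0.000e+00  1.383e+01  8.000e-02 -1.300e-01 -1.560e+00
 -2.000e-02  1.200e-01 -1.000e-02] sd [0.02 0.01 0.04 0.52 0.49 0.53]
t29.8 mean [-7.880e+00 -1.000e-02  1.382e+01 -2.700e-01  2.000e-01 -1.930e+00
 -5.000e-02  9.000e-02 -2.000e-02] sd [0.01 0.01 0.02 0.77 0.08 0.73]
t31.1 mean [-4.970e+01  1.000e-02  1.383e+01 -1.000e-02  1.000e-02 -1.590e+00
 -3.000e-02  9.000e-02 -3.000e-02] sd [0.02 0.01 0.02 0.42 0.15 0.27]
t32.0 mean [-5.037e+01 -3.000e-02  6.954e+01 -3.000e-01  4.800e-01 -1.830e+00
 -1.000e-02  1.000e-01  2.000e-02] sd [0.01 0.   0.08 0.57 0.48 0.16]
```

View pics/mat2.png

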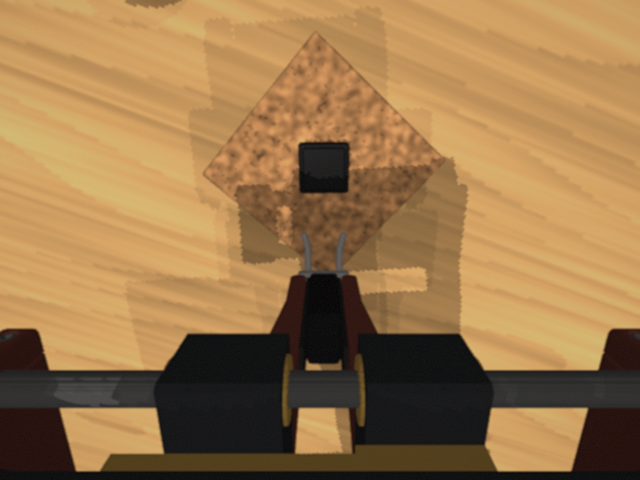

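The cap stands upright in the middle of the mat (323,167), and the fork is clear of it. I stand the puller on the open desk between the mat and the pad.

```bash
python3 - <<'E'
from h import *
env.move_l([535,0,ZG+70],rate=180)
env.move_l([535,0,ZG+8],rate=80); env.hold(.2)
print(env.move_l([535,0,ZG-1.5],rate=10,f_stop=3)); show(); print(ZG)
E
```

```text
True
t35.4 [535.   -0.  125.9] F [-0.65 -0.12  3.91] M [-0.028  0.21   0.037] w13.8 g30.0
125.94667361538202
```

```bash
python3 - <<'E'
from h import *
p=env.read_state()["tool_pos"]
set_gripper(40); env.hold(.2); show()
env.move_l([p[0],p[1],220],rate=80)
env.move_l([480,p[1],320],rate=150); env.hold(.3); show(); im,_=snap("end")
t=viewer.camera("top"); cv2.imwrite("pics/fin.png",np.hstack([cv2.resize(t[180:340,170:490],None,fx=1.25,fy=1.25),im[:200,120:520]]))
E
```

```text
t36.2 [534.4   0.  125.3] F [0.31 0.48 0.36] M [-0.033  0.138 -0.004] w39.8 g0.0
t38.8 [480.   -0.  319.4] F [ 0.28 -0.15 -0.23] M [-0.008  0.167 -0.009] w40.3 g0.0
```

View pics/fin.png

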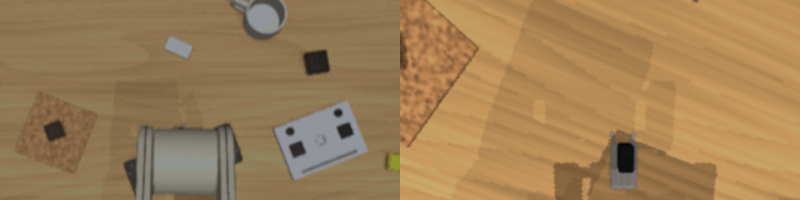

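The top view shows the cap on the mat (54,131), the pad's socket empty (321,140), and the mug and adapter where they were. The wrist view shows the puller standing upright (625,158), clear of the mat and the pad.

```bash
python3 -c "
from station import workorder
print(workorder.sign_off())"
```

```text
the job is handed in; nothing more can be done
None
```

The job is handed in: the cap is off the pad and upright on the cork mat, and the puller stands on the desk clear of both, after about 39 s; the sideways push on the cap's neck briefly reached about 5 N before I eased it to about 2 N for the pull.

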